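# Clamp a stuck salt shaker in the jar vice with its fold-out crank

### The arm

A 6-joint arm with a two-finger parallel gripper is mounted at the origin on a cart in front of the work surface, level with it; the furniture and walls round the work are solid. World frame = base frame: x ahead of the robot, y to its left, z up, the work surface at z = 0. Lengths are in m, angles in rad, forces in N, time in s.
With the tool pointing down it reaches from about 0.3 to 0.775 m from the base axis. Payload 14.6 kg.
Tool frame: the origin (TCP) lies at the very end of the fingers, on their centre line; the grasp point (between the pads) lies 19 mm behind it; z points along the fingers, y is the line along which they close (so a half turn about z gives the same grasp; the last joint's range is limited). The gripper opens to 94 mm and grips with 3 to 60 N. Pads are 16 mm wide; open, the fingers measure 119 mm over their backs; the gripper's body (75 mm by 177 mm) begins 78 mm behind the grasp point.
Start: joints at [-1.365, 0.3, 1.521, -0, 1.321, -0.067], TCP at [0.148, -0.53, 0.205] pointing down, gripper open.
Joint ranges: [-3.03, 3.03], [-0.79, 2.21], [0.23, 2.52], [-1.04, 4.18], [0, 3.07], [-2.55, 2.55]. Speed limits (rad/s): [2.22, 2.22, 2.57, 3.14, 3.14, 3.14].

### API

Orientations are given as [roll, pitch, yaw] about the fixed x, y, z axes, in that order (R = Rz(yaw) Ry(pitch) Rx(roll)).
In Python, from station import ctrl gives the robot as it stands.
- The arm moves only by the shell command python3 -m pendant 'ROWS' [OPENING] [FORCE]. ROWS is JSON, a list of rows, each a list of 2 entries, a list of its own where there are three numbers: the shift along the world's x, y, z in cm, then the turn about the world's z in rad. A call has 1 to 20 rows; each row shifts and turns the commanded pose from where the row before left it; what a row does not reach is not made up. A row lasts 1/12 s, in which the tool goes at most 41.7 mm and 7.16 degrees, less where a joint would pass 70% of its speed; a pose out of reach is approached as far as the arm can. A call is refused whole if a number of a shift passes 4.17 or a number of a turn 0.125, either way. A call with a gripper value outside its range is refused whole. OPENING is the opening, from 0 (shut) to 1 (fully open), set as the call begins (- or left out, the last holds). The fingers move at their own pace and stop on an object; FORCE is the grip in N (left out, the last holds). Time passes only in rows, so rows that do not move let the fingers close. It gives the time, the measured TCP pose, the force, the opening and the grip force at its end, in the units of the state.
- ctrl.get_obs(): the state, without advancing time (a new reading comes with each control period).
- ctrl.camera(name): name is "side" or "top"; returns a dict with "color" (480x640x3 uint8, red, green, blue), "intrinsics" (3x3 intrinsics, pixels), "camera_from_world" (4x4, takes a point from world to camera coordinates). Camera axes: x right, y down, z forward; pixel columns grow to the right and rows downward; lengths in m; the calibration is good to about 2 mm. A picture is of the moment at which its call begins. There is no depth.
- ctrl.hand_in(): hands the job in; it is judged then, once.
The state is a dict: "time_s": time; "qpos": joint angles; "joint_vel": joint speeds; "tau": joint torques, N m; "ee_pos": TCP position; "eef_rot": TCP orientation; "force": force on the tool from outside, world axes, zero at the start; "moment": the same for the moment, N m; "grip_width": finger opening in m; "grip_force": force on a finger pad.
Only numpy, scipy, OpenCV 4.12 (cv2) and the standard library are available. Lean on these libraries where they do the work, as an engineer would, in place of code of your own. Each camera call takes 0.05 s, during which the arm holds its last target. There are 200 camera calls.

### The job

The top of the salt shaker near the front edge, between hob and sink, is stuck (not the one by the back wall): clamp it in the small jar vice on the worktop, so that the top can be unscrewed with one hand. Stand it upright on the vice's bed between the open jaws, swing the folded crank grip fully up, then wind the crank clockwise by that grip until you feel the jaws holding the glass firmly. Do not overtighten (the glass cracks), and leave the spice jars, the garlic and the mug where they are.

Things in the scene. Friction and masses are not known exactly. Their poses are not given: they have to be found in the camera images.
- shaker: salt shaker: glass belly, domed perforated metal top; 90 mm tall, 0.08 to 0.16 kg, loose, at the front between hob and sink, beside two spice jars in changing order. Origin: centre of its underside. The glass is widest, 44 mm, 30 mm above its foot and narrows to 30 mm under the top; the top is 34 mm across, from 66 to 90 mm. Take it round the lower edge of the top, 68 mm above its foot
- vice: small jar vice fixed right of the sink: aluminium bed 84 mm (its x) by 226 mm (its y), surface 15 mm above the worktop. Origin: centre of the underside. At its +y end the gear housing (64 x 66 mm, 52 mm high) with the crank; at its -y end the V jaw (rubber-faced, 53 mm high, 56 mm wide), bolted in its slots: the shaker seated in it has its centre at vice x 0, y between -50 and -34 mm
- jaw: moving jaw of the vice: flat rubber face, 52 mm wide, top 52 mm above the worktop. Its origin coincides with the vice's when fully open (face then at vice y = +10 mm) and shifts towards the vice's -y, 7 mm per radian of crank, 42 mm at most. It pushes a standing shaker along the smooth bed into the V
- bed_spot (a point): point on the bed surface between the jaws, at vice x = 0, y = -27 mm, axes as the vice: a good place for the centre of the shaker's foot, 7 to 23 mm short of its seat in the V and 8 to 15 mm clear of the moving jaw as found
- crank_axis (a point): point on the vertical axis of the crank, at vice x = 0, y = +72 mm, 78 mm above the worktop (the height of grip_pivot)
- crank (a joint): turn of the crank in rad, clockwise from above, 0 (open) to 6.0; found at 0 to 1.0; clockwise closes. Friction: about 3 N along the circle at the grip to turn it idle; against the glass each 1 N more is about 8 N of squeeze. Held firmly from 9 N, cracks above 40 N: aim at 2 to 3 N above idle (let go, it keeps up to 24 N). From touch to too tight is only about 0.3 rad
- grip_pivot (a point): pivot of the folding grip at the outer end of the crank arm, 55 mm from the crank axis, 78 mm above the worktop. The steel arm is 13 mm wide, its top 67 mm above the worktop; the two cheeks round the pivot are 17 mm wide together and end 83 mm above the worktop
- grip_end (a point): free end of the folding grip, 45 mm from grip_pivot: a round black sleeve, 17.5 mm thick, from 8 to 45 mm from the pivot, spinning freely on its stem. Folded, it lies along the top of the arm and points to the crank axis; unfolded, it stands straight up over the pivot. Pinched across the arm, it turns up between the pads while the hand stays vertical
- grip (a joint): fold angle of the grip in rad: 0 folded flat on the arm, 1.571 fully up (stop); found at 0 to 0.15. Stiff hinge (about 2.5 N at 30 mm from the pivot) that stays where it is left
- jar_a: spice jar, bystander: red-capped cylinder 45 mm across, 106 mm tall, beside the shaker. Origin: centre of its underside
- jar_b: spice jar, bystander: white-capped cylinder 47 mm across, 98 mm tall, beside the shaker. Origin: centre of its underside
- garlic: bulb of garlic, 53 mm, bystander in front of the vice towards the sink. Origin: under its centre
- mug: mug, 78 mm across, 92 mm tall, bystander behind the vice. Origin: under its middle
Mind the look-alikes: they are no part of the job. Leave any purple look-alike of the shaker alone.

How it is judged:
On the way, in this order (a step that is already met when the one before it is completed fails the run):
1. the shaker stands upright, not yet clamped, on the bed between the jaws, and the folding grip is fully up (either may be done first) (x of shaker in the frame of bed_spot between -0.015 and 0.015 m and y of shaker in the frame of bed_spot between -0.026 and 0.018 m and z of shaker in the frame of bed_spot between -0.004 and 0.004 m and angle between shaker's own z axis and vertical below 0.12 rad and value of joint grip above 1.4 rad and contact force between jaw and shaker below 2 N), for 0.2 s.
2. the jaws hold the shaker firmly (contact force between jaw and shaker between 9 and 40 N), for 0.2 s.
At the end, for the whole second after the job is handed in: the shaker stands upright (within 0.12 rad) on the bed between the jaws, foot within 4 mm of the bed surface, at rest, squeezed by the moving jaw with 9 to 40 N; the robot touches nothing (all of step 2 and x of shaker in the frame of bed_spot between -0.015 and 0.015 m and y of shaker in the frame of bed_spot between -0.026 and 0.018 m and z of shaker in the frame of bed_spot between -0.004 and 0.004 m and angle between shaker's own z axis and vertical below 0.12 rad and linear speed of shaker below 0.01 m/s).
It fails at once if the moving jaw squeezes the glass with more than 40 N (contact force between jaw and shaker above 40 N).
It fails at once if another jar, the garlic, or the mug is moved by more than 20 mm (distance of any of jar_a, jar_b, garlic, mug from where it was at the start of the episode above 0.02 m).
It also fails if it takes over 72 s, if anything falls off the work surface, if the arm or the gripper's body presses on something with over 40 N, if the wrist force passes 120 N, or if a joint passes its speed limit or range.

## Working session

There is one attempt and no reset: what is moved stays moved. The work goes in short steps, Python scripts to look and compute and a shell command to move; the robot and the scene stay as the last step left them, time stands still between calls to the robot, and variables do not carry over. Pictures are saved under pics/ and viewed, at most 10 in all, crops included, and the job is handed in when it is done.

```bash
ls; mkdir -p pics; cat > h.py <<'E'
import numpy as np, cv2
from station import ctrl
def snap(n,tag):
    c=ctrl.camera(n); cv2.imwrite(f'pics/{tag}.png',c['color'][:,:,::-1]); np.savez(f'pics/{tag}.npz',K=c['intrinsics'],T=c['camera_from_world']); return c
def ray(tag,px):
    d=np.load(f'pics/{tag}.npz');K,T=d['K'],d['T'];R=T[:3,:3];o=-R.T@T[:3,3]
    v=R.T@np.linalg.inv(K)@np.array([px[0],px[1],1.]);return o,v/np.linalg.norm(v)
def atz(tag,px,z):
    o,v=ray(tag,px);return o+v*(z-o[2])/v[2]
def tri(obs):
    A=np.zeros((3,3));b=np.zeros(3)
    for t,p in obs:
        o,v=ray(t,p);P=np.eye(3)-np.outer(v,v);A+=P;b+=P@o
    return np.linalg.solve(A,b)
def proj(tag,X):
    d=np.load(f'pics/{tag}.npz');c=d['T'][:3,:3]@np.array(X)+d['T'][:3,3];u=d['K']@c;return u[:2]/u[2]
E
python3 - <<'E'
from h import *
for n in('side','top'):
    c=snap(n,n+'0'); T=c['camera_from_world'];print(n,-T[:3,:3].T@T[:3,3],T[2,:3],c['intrinsics'][0,0])
o=ctrl.get_obs();print(o)
a=cv2.imread('pics/top0.png');b=cv2.imread('pics/side0.png')
E
```

```text
pics
side [0.36323176 0.68906188 0.70006255] [ 0.18480704 -0.74606184 -0.6397172 ] 453.3019417122057
top [ 0.48932117 -0.04828018  1.30527606] [ 0.0436906   0.00881841 -0.99900619] 538.8922406061465
{'time_s': 0.1, 'qpos': array([-1.36459979e+00,  3.00427104e-01,  1.52151326e+00,  1.69612659e-05,
        1.32073717e+00, -6.66114207e-02]), 'joint_vel': array([-0.00019841, -0.00082433, -0.00010704,  0.00145491, -0.00025019,
        0.00047154]), 'tau': array([ 7.33585966e-04, -5.32646549e+01, -3.53287375e+01,  7.09185563e-02,
        2.34439335e-02, -2.92023412e-05]), 'ee_pos': array([ 0.14813555, -0.52942221,  0.20493916]), 'eef_rot': array([-3.14051127e+00, -8.86047907e-05,  2.72803704e-01]), 'force': array([-1.04075066,  0.21128045,  0.90165004]), 'moment': array([-0.03418126,  0.04314719,  0.07533477]), 'grip_force': 0.0, 'grip_width': 0.09394282935311234}
```

View pics/top0.png

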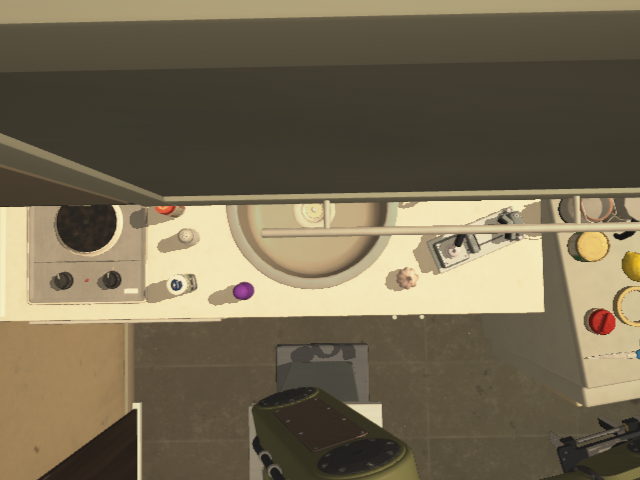

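View pics/side0.png

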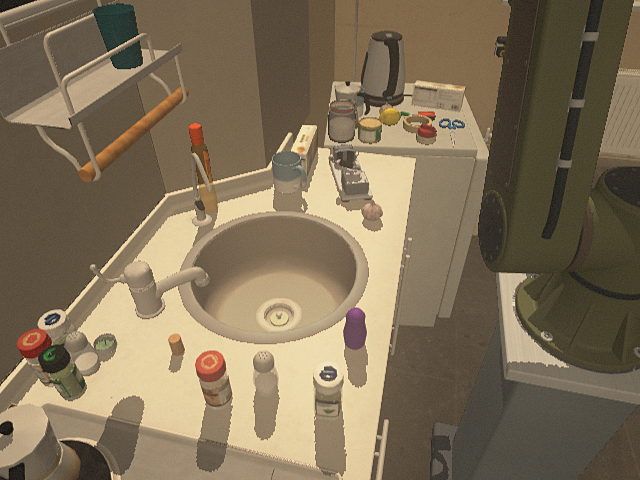

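Candidates: the glass shaker at side (264,370) / top (187,236) sits between the red-capped jar (212,378) and the white-capped jar (328,390), so it fits. The purple one at side (355,328) and the glass one by the back wall at (80,352) are look-alikes. The vice is at side (350,175) / top (475,240). I'll check enlarged crops.

```bash
python3 - <<'E'
from h import *
a=cv2.imread('pics/top0.png');b=cv2.imread('pics/side0.png')
def cr(i,x,y,w,h,s): return cv2.resize(i[y:y+h,x:x+w],None,fx=s,fy=s,interpolation=cv2.INTER_CUBIC)
m=np.vstack([np.hstack([cr(a,425,200,100,75,4),cr(b,315,140,80,60,5)]),np.hstack([cr(a,140,205,100,75,4)[:, :400],cr(b,225,340,80,60,5)])])
cv2.imwrite('pics/m0.png',m)
E
```

```text
(no output)
```

View pics/m0.png

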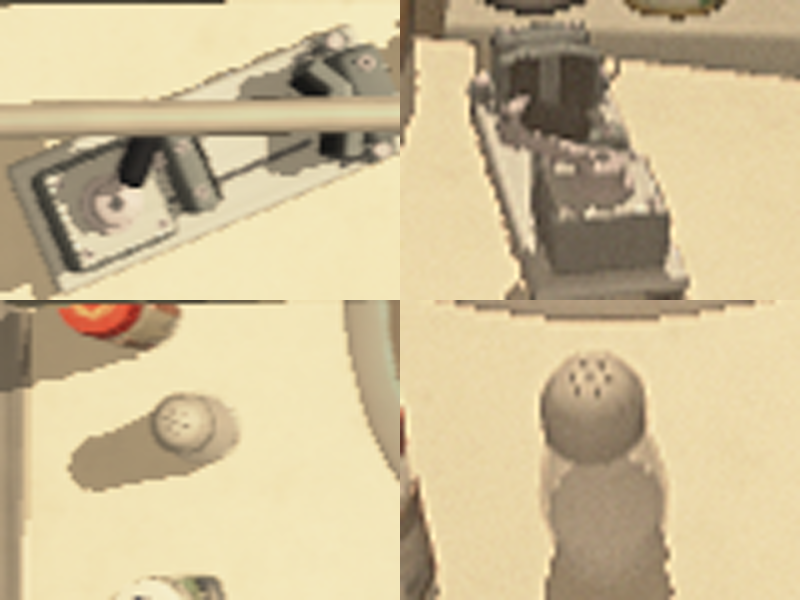

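The crop confirms the target: a perforated metal dome on glass, top px (186.3,235.8), side px (263,355). Vice in the top view: crank nut at (454.5,250.8), bed corners at (427.5,241.3), (441.3,273) and (512.5,206.3), and the folded black sleeve pointing up and to the right, with its pivot under the rail.

```bash
python3 - <<'E'
from h import *
np.set_printoptions(precision=4,suppress=True)
print('shaker tri',tri([('top0',(186.3,235.8)),('side0',(263,355))]),atz('top0',(186.3,235.8),.09),atz('side0',(263,355),.09))
# shaker foot side (bottom)
for n,p in dict(jara=(212,362),jarb=(328,375)).items(): print(n,atz('side0',p,.10))
C=[atz('top0',p,.015) for p in [(427.5,241.3),(441.3,273),(512.5,206.3)]]
print(C, np.linalg.norm(C[0]-C[1]),np.linalg.norm(C[0]-C[2]))
ax=atz('top0',(454.5,250.8),.07);print('axis',ax)
ax=tri([('top0',(454.5,250.8)),('side0',(315+38.5,140+32))]);print('axis tri',ax)
# sleeve
for p in [(130,180),(148,140)]: print(atz('top0',(425+p[0]/4,200+p[1]/4),.078))
print('side pivot guess',atz('side0',(338,161),.078))
print('garlic',atz('top0',(407,278),.03),'mug',atz('side0',(288,160),.09))
# rail height unknown
for z in (.3,.5,.7): print('rail',z,atz('top0',(500,229),z),proj('side0',atz('top0',(500,229),z)),proj('side0',atz('top0',(270,233),z)))
E
```

```text
shaker tri [0.5557 0.2834 0.0823] [0.5543 0.281  0.09  ] [0.5544 0.2887 0.09  ]
jara [0.6242 0.3254 0.1   ]
jarb [0.444 0.307 0.1  ]
[array([ 0.5351, -0.2769,  0.015 ]), array([ 0.4589, -0.3078,  0.015 ]), array([ 0.6155, -0.4822,  0.015 ])] 0.08226221742212966 0.22045980196587917
axis [ 0.5104 -0.3282  0.07  ]
axis tri [ 0.513  -0.3298  0.0614]
[ 0.5233 -0.3336  0.078 ]
[ 0.5459 -0.3444  0.078 ]
side pivot guess [ 0.5613 -0.348   0.078 ]
garlic [ 0.4489 -0.2238  0.03  ] mug [ 0.6866 -0.3044  0.09  ]
rail 0.3 [ 0.5456 -0.3618  0.3   ] [347.5011  77.0063] [300.1382 170.9093]
rail 0.5 [ 0.5344 -0.2994  0.5   ] [350.6572 -11.2742] [307.2963  41.873 ]
rail 0.7 [ 0.5232 -0.237   0.7   ] [ 355.36   -142.8158] [ 317.5157 -142.3494]
```

```bash
python3 -m pendant '[[[1.6,3.2,0],0.05],[[1.6,3.2,0],0.05],[[1.6,3.2,0],0],[[1.6,3.2,0],0],[[1.6,3.2,0],0],[[1.6,3.2,0],0],[[1.6,3.2,0],0],[[1.6,3.2,0],0],[[1.6,3.2,0],0],[[1.6,3.2,0],0],[[1.6,3.2,0],0],[[1.6,3.2,0],0],[[1.6,3.2,0],0],[[1.6,3.2,0],0],[[1.6,3.2,0],0],[[1.6,3.2,0],0],[[1.6,3.2,0],0],[[1.6,3.2,0],0],[[1.6,3.2,0],0],[[1.6,3.2,0],0]]' 0.75 20
```

```text
time_s: 1.77
ee_pos: [0.4685, 0.1123, 0.2052]
eef_rot: [-3.142, 0.0, 0.373]
force: [0.4, -0.4, 0.1]
grip_width: 0.071
grip_force: 0.0
```

```bash
python3 -m pendant '[[[1.45,2.86,0],0],[[1.45,2.86,0],0],[[1.45,2.86,0],0],[[1.45,2.86,0],0],[[1.45,2.86,0],0],[[1.4,2.87,0],0],[[0,0,-3],0],[[0,0,-3],0],[[0,0,-1.5],0],[[0,0,0],0],[[0,0,0],0]]'
python3 - <<'E'
from h import *
snap('top','t1');snap('side','s1')
p=ctrl.get_obs()['ee_pos'];print(p,proj('s1',p),proj('t1',p))
a=cv2.imread('pics/t1.png')[190:290,120:253];b=cv2.imread('pics/s1.png')[300:420,200:360]
cv2.imwrite('pics/m1.png',np.hstack([cv2.resize(a,(399,300)),cv2.resize(b,(400,300))]))
E
```

```text
time_s: 2.68
ee_pos: [0.5545, 0.282, 0.1302]
eef_rot: [3.142, 0.001, 0.373]
force: [-0.6, 0.5, 1.0]
grip_width: 0.0703
grip_force: 0.0
[0.55531517 0.28221653 0.13209523] [261.41954683 335.19109463] [180.54918699 234.40494378]
```

View pics/m1.png

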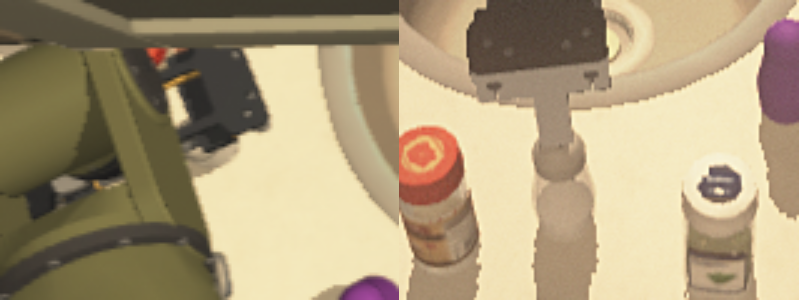

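The picture shows the fingers either side of the shaker, with jar_a and jar_b clear of them. Descending.

```bash
python3 -m pendant '[[[0,0.2,-2.5],0],[[0,0,-2.5],0],[[0,0,-2],0],[[0,0,-1.1],0],[[0,0,0],0],[[0,0,0],0]]'; python3 -m pendant '[[[0,0,0],0],[[0,0,0],0],[[0,0,0],0],[[0,0,0],0],[[0,0,0],0],[[0,0,0],0],[[0,0,0],0],[[0,0,0],0]]' 0.2 20
```

```text
time_s: 3.28
ee_pos: [0.5553, 0.2842, 0.0507]
eef_rot: [-3.142, -0.001, 0.373]
force: [0.3, -0.4, 0.2]
grip_width: 0.0704
grip_force: 0.0
time_s: 3.95
ee_pos: [0.5548, 0.2842, 0.0498]
eef_rot: [-3.141, -0.001, 0.373]
force: [-0.1, 1.0, 3.2]
grip_width: 0.0354
grip_force: 19.0
```

```bash
python3 -m pendant '[[[0,0,2],0],[[0,0,3],0],[[0,0,4],0],[[0,0,4],0],[[0,0,1],0],[[-0.4,-1.2,0],0],[[-0.6,-2.4,0],0],[[-1,-3.5,0],0],[[-1,-3.5,0],0],[[-1,-3.5,0],0],[[-1,-3.5,0],0],[[-1,-3.5,0],0],[[-1,-3.5,0],0],[[-1,-3.5,0],0],[[-1,-3.5,0],0],[[-1,-3.5,0],0]]' 0.2 25;  python3 -m pendant '[[[0.9,-3.5,0],0],[[0.9,-3.5,0],0],[[0.9,-3.5,0],0],[[0.9,-3.5,0],0],[[0.9,-3.5,0],0],[[0.9,-3.5,0],0],[[0.9,-3.5,0],0],[[0.9,-3.5,0],0],[[0.9,-2.8,0],0],[[0.9,-1.6,0],0],[[0.2,-0.3,0],0],[[0,0,0],0],[[0,0,0],0]]'
python3 - <<'E'
from h import *
o=ctrl.get_obs();print(o['ee_pos'],o['grip_width'])
snap('top','t2');snap('side','s2')
a=cv2.imread('pics/t2.png')[190:290,410:543];b=cv2.imread('pics/s2.png')[80:230,280:440]
cv2.imwrite('pics/m2.png',np.hstack([cv2.resize(a,(399,300)),cv2.resize(b,(400,375))[:300]]))
E
```

```text
time_s: 5.28
ee_pos: [0.4536, -0.0685, 0.1891]
eef_rot: [-3.142, 0.0, 0.373]
force: [1.5, 0.2, -0.7]
grip_width: 0.0348
grip_force: 23.5
time_s: 6.37
ee_pos: [0.5465, -0.3933, 0.1888]
eef_rot: [-3.141, 0.001, 0.373]
force: [0.3, 0.1, -1.6]
grip_width: 0.035
grip_force: 23.6
[ 0.54645595 -0.39331049  0.18881315] 0.03504585969526775
```

View pics/m2.png

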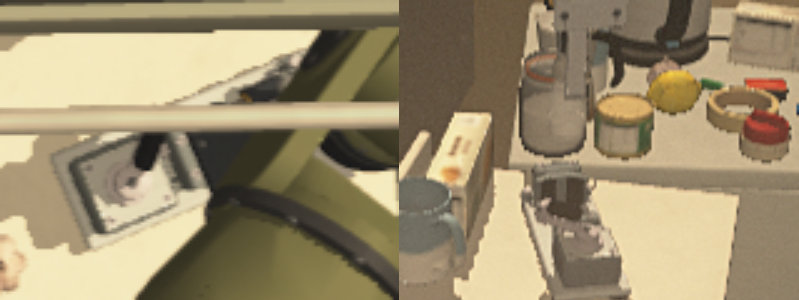

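The hand holds the shaker above the vice; mug and garlic are clear. Now checking the vice frame against the side view.

```bash
python3 - <<'E'
from h import *
np.set_printoptions(precision=4,suppress=True)
c=np.array([.537,-.395]);ex=np.array([.931,.365]);ey=np.array([-.365,.931])
V=lambda P:np.array([(P[:2]-c)@ex,(P[:2]-c)@ey])*1e3
print('C1 side',V(atz('side0',(372,197),.015)))
for p in [(472.5,235),(480,248.8)]: print('jaw',V(atz('top0',p,.052)))
W=lambda x,y,z:np.array([*(c+ex*x/1e3+ey*y/1e3),z])
m=cv2.imread('pics/side0.png');t=cv2.imread('pics/top0.png')
pts=[W(x,y,.015) for x,y in((-42,-113),(42,-113),(42,113),(-42,113))]+[W(x,y,.052) for x,y in((-32,39),(32,39),(32,105),(-32,105))]
out=[]
for im,tag,(x0,y0) in((m,'side0',(315,140)),(t,'top0',(425,195))):
    s=5;cr=cv2.resize(im[y0:y0+85,x0:x0+80 if tag=='side0' else x0+105],None,fx=s-1 if tag!='side0' else s,fy=s-1 if tag!='side0' else s,interpolation=cv2.INTER_CUBIC); s=s if tag=='side0' else 4
    q=[((proj(tag,P)-[x0,y0])*s+s/2).astype(int) for P in pts+[W(0,72,.078),W(0,-27,.015),np.array([.561,-.351,.078])]]
    for k in(0,4): cv2.polylines(cr,[np.array(q[k:k+4])],True,(0,0,255),1)
    for z in q[8:]: cv2.circle(cr,tuple(int(v) for v in z),4,(0,255,0),1)
    out.append(cr[:340,:400])
cv2.imwrite('pics/m3.png',np.hstack(out))
E
```

```text
C1 side [-36.3212 124.1398]
jaw [16.2925 15.0835]
jaw [-19.8169  11.5856]
```

View pics/m3.png

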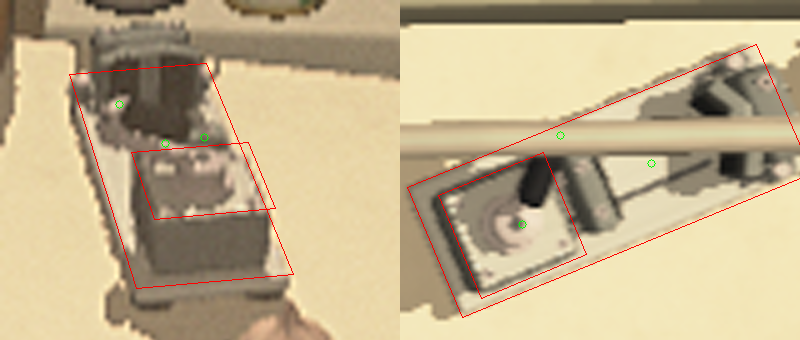

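Overlay of the vice model fits both views (bed, housing, pivot at side crop (120,104)). Placing.

```bash
python3 -m pendant '[[[0,-1.4,0],0],[[0,-1.3,-1],0],[[0,0,-3],0],[[0,0,-3],0],[[0,0,-2.5],0],[[0,0,-1.3],0],[[0,0,-0.5],0],[[0,0,-0.5],0],[[0,0,0],0],[[0,0,0],0]]';python3 -m pendant '[[[0,0,-0.2],0],[[0,0,-0.2],0],[[0,0,0],0],[[0,0,0],0]]'
```

```text
time_s: 7.3
ee_pos: [0.5472, -0.4212, 0.073]
eef_rot: [3.14, -0.001, 0.373]
force: [0.4, 0.5, -0.8]
grip_width: 0.0349
grip_force: 23.6
time_s: 7.63
ee_pos: [0.5467, -0.421, 0.0676]
eef_rot: [3.141, -0.0, 0.373]
force: [-0.3, -0.3, -1.0]
grip_width: 0.0352
grip_force: 23.6
```

```bash
python3 -m pendant '[[[0,0,-0.1],0],[[0,0,0],0]]';python3 -m pendant '[[[0,0,-0.1],0],[[0,0,0],0]]';python3 -m pendant '[[[0,0,-0.1],0],[[0,0,0],0]]'
```

```text
time_s: 7.8
ee_pos: [0.5467, -0.421, 0.0664]
eef_rot: [-3.142, 0.0, 0.373]
force: [0.2, 0.8, -1.8]
grip_width: 0.0352
grip_force: 23.6
time_s: 7.97
ee_pos: [0.5466, -0.4209, 0.0653]
eef_rot: [-3.141, 0.0, 0.373]
force: [-0.1, -0.0, -1.1]
grip_width: 0.0352
grip_force: 23.6
time_s: 8.13
ee_pos: [0.5468, -0.421, 0.0649]
eef_rot: [3.141, -0.0, 0.373]
force: [-0.5, 1.0, 1.2]
grip_width: 0.0349
grip_force: 23.8
```

```bash
python3 -m pendant '[[[0,0,0],0],[[0,0,0],0],[[0,0,0],0],[[0,0,0],0]]' 0.6;python3 -m pendant '[[[0,0,1],0],[[0,0,3],0],[[0,0,4],0],[[0,0,2],0],[[-2,0,0],0],[[-4,0,0],0],[[-4,0,0],0],[[-4,0,0],0],[[-4,0,0],0],[[-2,0,0],0],[[0,0,0],0]]' 
python3 - <<'E'
from h import *
snap('top','t3');snap('side','s3')
a=cv2.imread('pics/t3.png')[195:280,425:530];b=cv2.imread('pics/s3.png')[120:205,315:395]
cv2.imwrite('pics/m4.png',np.hstack([cv2.resize(b,None,fx=5,fy=5,interpolation=2)[:340],cv2.resize(a,None,fx=4,fy=4,interpolation=2)[:340,:400]]))
E
```

```text
time_s: 8.47
ee_pos: [0.5467, -0.421, 0.0643]
eef_rot: [-3.142, 0.0, 0.373]
force: [0.6, -0.7, 0.2]
grip_width: 0.0555
grip_force: 0.0
time_s: 9.38
ee_pos: [0.3436, -0.4213, 0.1658]
eef_rot: [3.141, 0.0, 0.37]
force: [0.3, 0.5, 0.4]
grip_width: 0.0563
grip_force: 0.0
```

View pics/m4.png

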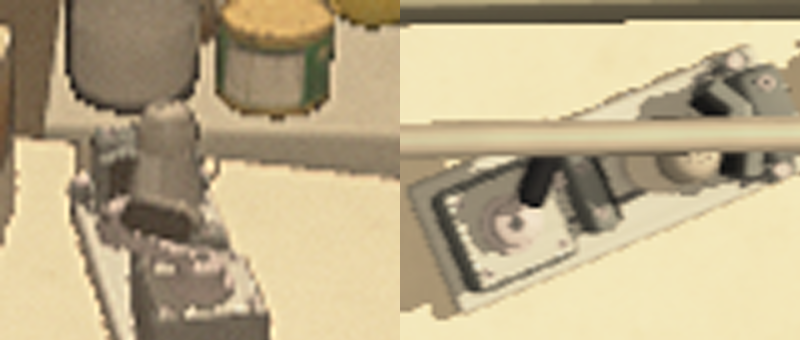

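The shaker stands upright between the jaws, its top at px (495,236). The sleeve is still folded, along about -0.43 rad in the world. Next I pinch it 32 mm from the pivot.

```bash
python3 -m pendant '[[[1.5,0.7,0],-0.1],[[3.2,1.4,0],-0.1],[[3.2,1.4,0],-0.1],[[3.2,1.4,0],-0.1],[[3.2,1.4,0],-0.1],[[3.2,1.4,0],-0.1],[[1.3,0.6,0],-0.1],[[0,0.06,-2],-0.1],[[0,0,-3],0],[[0,0,-3],0],[[0,0,-1.5],0],[[0,0,-1],0],[[0,0,0],0],[[0,0,0],0]]' 0.45 15; python3 -m pendant '[[[0,0,0],0],[[0,0,0],0],[[0,0,0],0],[[0,0,0],0],[[0,0,0],0],[[0,0,0],0]]' 0.0 15
```

```text
time_s: 10.65
ee_pos: [0.5355, -0.3372, 0.06]
eef_rot: [3.142, -0.001, -0.427]
force: [0.4, -0.4, 0.0]
grip_width: 0.0422
grip_force: 0.0
time_s: 11.15
ee_pos: [0.5351, -0.3373, 0.06]
eef_rot: [-3.141, -0.001, -0.427]
force: [2.6, 2.6, 3.0]
grip_width: 0.0172
grip_force: 14.8
```

```bash
python3 -m pendant '[[[0.03,-0.01,0.38],0],[[0.06,-0.03,0.37],0],[[0.11,-0.05,0.36],0],[[0.15,-0.07,0.34],0],[[0.2,-0.08,0.31],0],[[0.22,-0.1,0.29],0],[[0,0,0],0]]'; python3 -m pendant '[[[0.26,-0.11,0.25],0],[[0.29,-0.13,0.21],0],[[0.31,-0.14,0.17],0],[[0.33,-0.14,0.12],0],[[0.34,-0.15,0.07],0],[[0.35,-0.15,0.03],0],[[0,0,0],0]]'
```

```text
time_s: 11.73
ee_pos: [0.5425, -0.3407, 0.0802]
eef_rot: [-3.142, 0.001, -0.427]
force: [-1.1, 4.3, -1.7]
grip_width: 0.0169
grip_force: 15.0
time_s: 12.32
ee_pos: [0.5611, -0.3492, 0.0891]
eef_rot: [3.141, 0.001, -0.427]
force: [-4.4, 5.1, 3.5]
grip_width: 0.0169
grip_force: 15.0
```

```bash
python3 -m pendant '[[[0.2,-0.08,0],0],[[0,0,0],0],[[0,0,0],0]]';python3 -m pendant '[[[0.2,-0.08,0],0],[[0,0,0],0],[[0,0,0],0]]'
python3 - <<'E'
from h import *
snap('top','t4');snap('side','s4')
a=cv2.imread('pics/t4.png')[195:280,425:530];b=cv2.imread('pics/s4.png')[120:205,315:395]
cv2.imwrite('pics/m5.png',np.hstack([cv2.resize(b,None,fx=5,fy=5,interpolation=2)[:340],cv2.resize(a,None,fx=4,fy=4,interpolation=2)[:340,:400]]))
E
```

```text
time_s: 12.57
ee_pos: [0.5629, -0.35, 0.0892]
eef_rot: [3.141, 0.0, -0.427]
force: [-5.8, 5.4, 2.1]
grip_width: 0.017
grip_force: 15.0
time_s: 12.82
ee_pos: [0.5649, -0.3508, 0.0893]
eef_rot: [3.141, 0.0, -0.427]
force: [-5.2, 5.7, 3.7]
grip_width: 0.0165
grip_force: 15.0
```

View pics/m5.png

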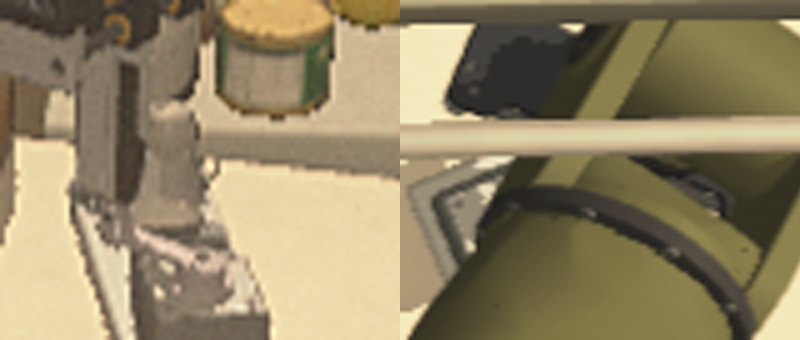

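The side picture shows the black sleeve nearly upright between the fingers at crop (128,130). I keep pushing until the stop is felt.

```bash
python3 -m pendant '[[[0.2,-0.06,0],0],[[0,0,0],0],[[0,0,0],0]]';python3 -m pendant '[[[0.2,-0.06,0],0],[[0,0,0],0],[[0,0,0],0]]';python3 -m pendant '[[[0.2,-0.06,0],0],[[0,0,0],0],[[0,0,0],0]]'
```

```text
time_s: 13.17
ee_pos: [0.5669, -0.3517, 0.0893]
eef_rot: [3.141, -0.0, -0.428]
force: [-5.8, 3.4, 3.1]
grip_width: 0.0169
grip_force: 14.9
time_s: 13.42
ee_pos: [0.5688, -0.3525, 0.0893]
eef_rot: [3.14, 0.0, -0.428]
force: [-4.8, 1.4, 3.3]
grip_width: 0.0166
grip_force: 14.9
time_s: 13.67
ee_pos: [0.5712, -0.3534, 0.0892]
eef_rot: [3.14, -0.002, -0.428]
force: [-3.2, -2.3, 1.5]
grip_width: 0.015
grip_force: 13.6
```

The grip width fell to 15 mm, so at the stop the pads began sliding off the sleeve. I'll open, recentre over the pivot, and regrip harder.

```bash
python3 -m pendant '[[[0,0,0],0],[[0,0,0],0],[[-0.4,0.16,0],0],[[-0.55,0.22,0.3],0],[[0,0,0],0]]' 0.35;
python3 - <<'E'
from h import *
snap('side','s5')
b=cv2.imread('pics/s5.png')[90:190,305:405]
cv2.imwrite('pics/m6.png',cv2.resize(b,None,fx=6,fy=6,interpolation=2))
E
```

```text
time_s: 14.08
ee_pos: [0.561, -0.3482, 0.092]
eef_rot: [3.142, -0.0, -0.427]
force: [-0.0, 0.7, 0.2]
grip_width: 0.033
grip_force: 0.0
```

View pics/m6.png

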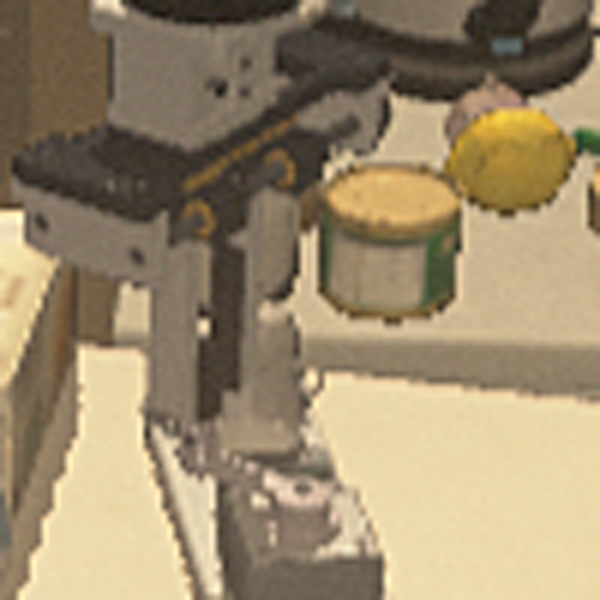

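```bash
python3 - <<'E'
from h import *
for z in(.078,.083,.123): print(z,(proj('s5',[.5615,-.3495,z])-[305,90])*6)
E
```

```text
0.078 [198.13026884 424.23659454]
0.083 [198.35531571 414.39144208]
0.123 [200.19958914 333.70978876]
```

The sleeve's tip shows at crop (205,325) between the fingers, against (200,334) projected for a vertical grip over the pivot, so it is upright. Regripping.

```bash
python3 -m pendant '[[[0,0,0],0],[[0,0,0],0],[[0,0,0],0],[[0,0,0],0],[[0,0,0],0]]' 0.0 45
cat > f.py <<'E'
import sys
from h import *
n=int(sys.argv[1]) if len(sys.argv)>1 else 6
F=[];P=[]
for i in range(n):
    ctrl.camera('side');o=ctrl.get_obs();F.append(o['force']);P.append(o['ee_pos'])
F=np.mean(F,0);p=np.mean(P,0)
r=p[:2]-[.511,-.328];R=np.hypot(*r);u=r/R;t=np.array([u[1],-u[0]])
print('t %.2f phi %.3f R %.1f  Fresist %.2f Frad %.2f Fz %.1f w %.1f'%(o['time_s'],np.arctan2(r[1],r[0]),R*1e3,-F[:2]@t,F[:2]@u,F[2],o['grip_width']*1e3),p)
E
python3 f.py
```

```text
time_s: 14.55
ee_pos: [0.5617, -0.3486, 0.0914]
eef_rot: [3.142, -0.0, -0.427]
force: [-0.1, -0.2, 0.6]
grip_width: 0.0167
grip_force: 45.0
t 14.85 phi -0.386 R 54.7  Fresist -0.55 Frad 0.52 Fz 1.3 w 16.6 [ 0.56171244 -0.34863055  0.09145906]
```

```bash
python3 - <<'E'
import numpy as np
a=-.386-.1*np.arange(60);c=5.48*np.c_[np.cos(a),np.sin(a)]
r=np.round(c,2);d=np.diff(r,axis=0)
for i in range(0,59,10): print(round(a[i],3),[[round(float(x),2),round(float(y),2)] for x,y in d[i:i+10]])
E
```

```text
-0.386 [[-0.23, -0.5], [-0.28, -0.47], [-0.33, -0.44], [-0.37, -0.41], [-0.4, -0.36], [-0.44, -0.33], [-0.48, -0.28], [-0.49, -0.23], [-0.52, -0.18], [-0.53, -0.13]]
-1.386 [[-0.55, -0.07], [-0.54, -0.02], [-0.55, 0.04], [-0.54, 0.09], [-0.53, 0.14], [-0.51, 0.2], [-0.49, 0.24], [-0.46, 0.29], [-0.43, 0.34], [-0.4, 0.38]]
-2.386 [[-0.35, 0.42], [-0.32, 0.45], [-0.26, 0.48], [-0.22, 0.5], [-0.16, 0.52], [-0.11, 0.54], [-0.06, 0.55], [0.0, 0.54], [0.05, 0.55], [0.1, 0.54]]
-3.386 [[0.16, 0.52], [0.21, 0.51], [0.26, 0.48], [0.31, 0.45], [0.35, 0.42], [0.39, 0.39], [0.43, 0.34], [0.46, 0.3], [0.48, 0.25], [0.51, 0.2]]
-4.386 [[0.53, 0.15], [0.54, 0.1], [0.55, 0.04], [0.54, -0.01], [0.55, -0.07], [0.53, -0.12], [0.52, -0.18], [0.5, -0.22], [0.47, -0.28], [0.45, -0.32]]
-5.386 [[0.41, -0.36], [0.37, -0.4], [0.33, -0.44], [0.29, -0.47], [0.23, -0.49], [0.19, -0.52], [0.13, -0.53], [0.08, -0.54], [0.03, -0.55]]
```

```bash
python3 -m pendant '[[[-0.23,-0.5,0],0],[[-0.28,-0.47,0],0],[[-0.33,-0.44,0],0],[[-0.37,-0.41,0],0],[[-0.4,-0.36,0],0]]'; python3 f.py 3; python3 -m pendant '[[[-0.44,-0.33,0],0],[[-0.48,-0.28,0],0],[[-0.49,-0.23,0],0],[[-0.52,-0.18,0],0],[[-0.53,-0.13,0],0]]'; python3 f.py 3
```

```text
time_s: 15.27
ee_pos: [0.545, -0.3705, 0.0913]
eef_rot: [-3.141, 0.001, -0.427]
force: [-0.8, 6.9, 2.6]
grip_width: 0.0166
grip_force: 45.0
t 15.42 phi -0.910 R 54.4  Fresist -0.46 Frad -4.99 Fz 2.8 w 16.4 [ 0.54439552 -0.3709825   0.09133881]
time_s: 15.83
ee_pos: [0.5206, -0.3814, 0.0913]
eef_rot: [-3.14, 0.001, -0.427]
force: [1.8, 9.6, 2.1]
grip_width: 0.0167
grip_force: 45.0
t 15.98 phi -1.406 R 54.2  Fresist -0.61 Frad -8.24 Fz 3.5 w 16.8 [ 0.51991161 -0.38149324  0.09129209]
```

```bash
python3 -m pendant '[[[-0.55,0.03,0],0],[[-0.54,-0.02,0],0],[[-0.55,0.04,0],0],[[-0.54,0.09,0],0],[[-0.53,0.14,0],0]]'; python3 f.py 2; python3 -m pendant '[[[-0.51,0.2,0],0],[[-0.49,0.24,0],0],[[-0.46,0.29,0],0],[[-0.43,0.34,0],0],[[-0.4,0.38,0],0]]'; python3 f.py 2
```

```text
time_s: 16.4
ee_pos: [0.4936, -0.379, 0.0914]
eef_rot: [-3.141, -0.001, -0.427]
force: [5.7, 5.6, -1.0]
grip_width: 0.0166
grip_force: 45.0
t 16.50 phi -1.912 R 53.9  Fresist -0.83 Frad -5.97 Fz 1.0 w 16.8 [ 0.49293107 -0.37881708  0.09139406]
time_s: 16.92
ee_pos: [0.471, -0.3646, 0.0915]
eef_rot: [-3.141, -0.002, -0.428]
force: [8.8, 2.7, -2.1]
grip_width: 0.0166
grip_force: 45.0
t 17.02 phi -2.413 R 54.2  Fresist -1.35 Frad -7.45 Fz -0.8 w 16.4 [ 0.47057583 -0.3640449   0.09140672]
```

```bash
python3 -m pendant '[[[-0.29,0.48,0],0],[[-0.32,0.45,0],0],[[-0.26,0.48,0],0],[[-0.22,0.5,0],0],[[-0.16,0.52,0],0]]'; python3 f.py 2; python3 -m pendant '[[[-0.11,0.54,0],0],[[-0.06,0.55,0],0],[[0,0.54,0],0]]'; python3 f.py 2
```

```text
time_s: 17.43
ee_pos: [0.458, -0.3402, 0.0915]
eef_rot: [3.141, -0.0, -0.428]
force: [2.3, -4.6, -1.9]
grip_width: 0.0166
grip_force: 45.0
t 17.53 phi -2.931 R 54.3  Fresist -0.75 Frad 0.55 Fz -0.1 w 16.8 [ 0.45787809 -0.3393819   0.0914531 ]
time_s: 17.78
ee_pos: [0.4565, -0.3237, 0.0914]
eef_rot: [3.141, 0.0, -0.427]
force: [-1.7, -4.1, -0.9]
grip_width: 0.0171
grip_force: 45.0
t 17.88 phi 3.047 R 54.6  Fresist -0.66 Frad 1.91 Fz 1.5 w 16.8 [ 0.45660408 -0.32284477  0.0914153 ]
```

```bash
python3 -m pendant '[[[0.03,0.27,0],0],[[0.05,0.27,0],0]]'; python3 f.py 1; python3 -m pendant '[[[0.06,0.27,0],0],[[0.07,0.26,0],0]]'; python3 f.py 1
```

```text
time_s: 18.05
ee_pos: [0.4572, -0.3185, 0.0914]
eef_rot: [3.141, 0.001, -0.427]
force: [-5.5, -2.0, 2.2]
grip_width: 0.0168
grip_force: 45.0
t 18.10 phi 2.959 R 54.7  Fresist 2.61 Frad 4.10 Fz 3.0 w 16.9 [ 0.45725257 -0.31807792  0.0913795 ]
time_s: 18.27
ee_pos: [0.4583, -0.3132, 0.0914]
eef_rot: [3.141, 0.001, -0.427]
force: [-7.2, -2.5, 2.6]
grip_width: 0.0167
grip_force: 45.0
t 18.32 phi 2.859 R 54.7  Fresist 3.14 Frad 5.16 Fz 3.1 w 16.9 [ 0.45843654 -0.31273029  0.091385  ]
```

```bash
python3 -m pendant '[[[0.04,0.27,0],0],[[0.09,0.26,0],0]]'; python3 f.py 1; python3 -m pendant '[[[0.11,0.25,0],0],[[0.12,0.25,0],0]]'; python3 f.py 1
```

```text
time_s: 18.48
ee_pos: [0.4599, -0.3079, 0.0914]
eef_rot: [3.141, 0.001, -0.427]
force: [-4.3, -2.6, 2.3]
grip_width: 0.0167
grip_force: 45.0
t 18.53 phi 2.757 R 54.9  Fresist 2.01 Frad 4.06 Fz 2.3 w 16.5 [ 0.46006299 -0.30739961  0.09137627]
time_s: 18.7
ee_pos: [0.4622, -0.3027, 0.0914]
eef_rot: [3.142, 0.001, -0.427]
force: [-5.8, -1.5, 2.5]
grip_width: 0.0166
grip_force: 45.0
t 18.75 phi 2.656 R 55.0  Fresist 1.84 Frad 4.20 Fz 2.2 w 17.2 [ 0.46232206 -0.30231057  0.09138134]
```

```bash
python3 -m pendant '[[[0.13,0.24,0],0],[[0.15,0.23,0],0]]'; python3 f.py 1; python3 -m pendant '[[[0.16,0.23,0],0],[[0.17,0.22,0],0]]'; python3 f.py 1
```

```text
time_s: 18.92
ee_pos: [0.4649, -0.2979, 0.0914]
eef_rot: [-3.141, 0.001, -0.427]
force: [-6.3, 0.3, 3.7]
grip_width: 0.0166
grip_force: 45.0
t 18.97 phi 2.555 R 55.1  Fresist 2.25 Frad 4.72 Fz 4.5 w 16.5 [ 0.46510133 -0.29750051  0.09137182]
time_s: 19.13
ee_pos: [0.4681, -0.2933, 0.0913]
eef_rot: [-3.141, 0.002, -0.427]
force: [-7.8, 0.7, 4.2]
grip_width: 0.0169
grip_force: 45.0
t 19.18 phi 2.452 R 55.2  Fresist 2.76 Frad 5.27 Fz 3.9 w 16.5 [ 0.46836418 -0.29287438  0.09134642]
```

```bash
python3 -c "
import numpy as np
for a in np.arange(-3.85,-6,-.05):print(round(a,2),np.round(.275*np.sin(a),2),np.round(-.275*np.cos(a),2),end='; ')"
```

```text
-3.85 0.18 0.21; -3.9 0.19 0.2; -3.95 0.2 0.19; -4.0 0.21 0.18; -4.05 0.22 0.17; -4.1 0.23 0.16; -4.15 0.23 0.15; -4.2 0.24 0.13; -4.25 0.25 0.12; -4.3 0.25 0.11; -4.35 0.26 0.1; -4.4 0.26 0.08; -4.45 0.27 0.07; -4.5 0.27 0.06; -4.55 0.27 0.04; -4.6 0.27 0.03; -4.65 0.27 0.02; -4.7 0.27 0.0; -4.75 0.27 -0.01; -4.8 0.27 -0.02; -4.85 0.27 -0.04; -4.9 0.27 -0.05; -4.95 0.27 -0.06; -5.0 0.26 -0.08; -5.05 0.26 -0.09; -5.1 0.25 -0.1; -5.15 0.25 -0.12; -5.2 0.24 -0.13; -5.25 0.24 -0.14; -5.3 0.23 -0.15; -5.35 0.22 -0.16; -5.4 0.21 -0.17; -5.45 0.2 -0.18; -5.5 0.19 -0.19; -5.55 0.18 -0.2; -5.6 0.17 -0.21; -5.65 0.16 -0.22; -5.7 0.15 -0.23; -5.75 0.14 -0.24; -5.8 0.13 -0.24; -5.85 0.12 -0.25; -5.9 0.1 -0.26; -5.95 0.09 -0.26;
```

```bash
python3 -m pendant '[[[0.15,0.23,0],0],[[0.17,0.22,0],0]]'; python3 f.py 1; python3 -m pendant '[[[0.2,0.19,0],0],[[0.21,0.18,0],0]]'; python3 f.py 1
```

```text
time_s: 19.35
ee_pos: [0.4716, -0.2889, 0.0914]
eef_rot: [-3.141, 0.001, -0.427]
force: [-3.8, -1.6, 0.8]
grip_width: 0.0166
grip_force: 45.0
t 19.40 phi 2.352 R 55.4  Fresist 2.34 Frad 2.92 Fz 1.5 w 17.1 [ 0.47196167 -0.28863329  0.09139295]
time_s: 19.57
ee_pos: [0.4757, -0.2852, 0.0914]
eef_rot: [-3.141, 0.001, -0.427]
force: [-4.8, 0.4, 3.5]
grip_width: 0.0167
grip_force: 45.0
t 19.62 phi 2.253 R 55.5  Fresist 2.90 Frad 4.52 Fz 3.4 w 16.6 [ 0.47600662 -0.28490074  0.09136652]
```

```bash
python3 -m pendant '[[[0.2,0.18,0],0],[[0.22,0.16,0],0]]'; python3 f.py 1; python3 -m pendant '[[[0.23,0.15,0],0],[[0.24,0.13,0],0]]'; python3 f.py 1
```

```text
time_s: 19.78
ee_pos: [0.4799, -0.2818, 0.0914]
eef_rot: [-3.141, 0.001, -0.427]
force: [-5.9, 0.5, 2.7]
grip_width: 0.0167
grip_force: 45.0
t 19.83 phi 2.156 R 55.6  Fresist 1.73 Frad 3.45 Fz 2.2 w 16.1 [ 0.48028499 -0.28161521  0.09140248]
time_s: 20.0
ee_pos: [0.4846, -0.279, 0.0914]
eef_rot: [-3.141, 0.001, -0.427]
force: [-6.4, 2.3, 3.3]
grip_width: 0.0165
grip_force: 45.0
t 20.05 phi 2.057 R 55.7  Fresist 2.94 Frad 3.26 Fz 2.4 w 16.5 [ 0.48495636 -0.27875652  0.09139417]
```

```bash
python3 -m pendant '[[[0.25,0.12,0],0],[[0.25,0.11,0],0]]'; python3 f.py 2; python3 -m pendant '[[[0.26,0.1,0],0],[[0.26,0.08,0],0]]'; python3 f.py 2
```

```text
time_s: 20.22
ee_pos: [0.4896, -0.2765, 0.0914]
eef_rot: [-3.141, 0.001, -0.427]
force: [-5.5, 4.3, 3.8]
grip_width: 0.0171
grip_force: 45.0
t 20.32 phi 1.958 R 55.8  Fresist 2.10 Frad 5.12 Fz 3.4 w 16.9 [ 0.48991455 -0.27634634  0.09136359]
time_s: 20.48
ee_pos: [0.4948, -0.2746, 0.0913]
eef_rot: [-3.141, 0.001, -0.427]
force: [-6.0, 5.2, 4.0]
grip_width: 0.0169
grip_force: 45.0
t 20.58 phi 1.858 R 55.9  Fresist 2.23 Frad 5.31 Fz 3.8 w 16.5 [ 0.49517302 -0.27443463  0.09135915]
```

```bash
python3 -m pendant '[[[0.27,0.1,0],0],[[0.27,0.07,0],0]]'; python3 f.py 2; python3 -m pendant '[[[0.27,0.04,0],0],[[0.27,0.03,0],0]]'; python3 f.py 2
```

```text
time_s: 20.75
ee_pos: [0.5003, -0.273, 0.0914]
eef_rot: [-3.141, 0.001, -0.427]
force: [-3.8, 2.9, 3.9]
grip_width: 0.0166
grip_force: 45.0
t 20.85 phi 1.756 R 56.0  Fresist 1.96 Frad 4.26 Fz 1.9 w 16.2 [ 0.50069087 -0.2729885   0.09139229]
time_s: 21.02
ee_pos: [0.5056, -0.2723, 0.0914]
eef_rot: [-3.141, 0.001, -0.427]
force: [-5.1, 6.6, 4.1]
grip_width: 0.017
grip_force: 45.0
t 21.12 phi 1.660 R 56.0  Fresist 2.39 Frad 6.00 Fz 3.4 w 16.8 [ 0.50603738 -0.27224255  0.0914097 ]
```

```bash
python3 -m pendant '[[[0.27,0.06,0],0],[[0.27,0.01,0],0]]'; python3 f.py 2; python3 -m pendant '[[[0.27,-0.01,0],0],[[0.27,-0.02,0],0]]'; python3 f.py 2
```

```text
time_s: 21.28
ee_pos: [0.5111, -0.2719, 0.0914]
eef_rot: [-3.141, 0.0, -0.427]
force: [-3.5, 2.4, 2.2]
grip_width: 0.0168
grip_force: 45.0
t 21.38 phi 1.561 R 56.1  Fresist 1.57 Frad 3.77 Fz 1.8 w 16.6 [ 0.51153201 -0.27192014  0.0914035 ]
time_s: 21.55
ee_pos: [0.5165, -0.2722, 0.0914]
eef_rot: [-3.141, 0.0, -0.427]
force: [-3.5, 4.1, 2.7]
grip_width: 0.0166
grip_force: 45.0
t 21.65 phi 1.465 R 56.1  Fresist 1.70 Frad 4.57 Fz 1.8 w 16.5 [ 0.51692438 -0.27221263  0.09140499]
```

Still idle (about 3.5–4 N in motion).

```bash
python3 -m pendant '[[[0.27,-0.02,0],0],[[0.27,-0.04,0],0]]'; python3 f.py 2; python3 -m pendant '[[[0.27,-0.06,0],0],[[0.26,-0.08,0],0]]'; python3 f.py 2
```

```text
time_s: 21.82
ee_pos: [0.5219, -0.2728, 0.0914]
eef_rot: [-3.141, 0.0, -0.427]
force: [-3.2, 4.1, 2.6]
grip_width: 0.017
grip_force: 45.0
t 21.92 phi 1.369 R 56.2  Fresist 0.89 Frad 3.41 Fz 2.2 w 16.6 [ 0.52224265 -0.27298273  0.09142293]
time_s: 22.08
ee_pos: [0.5272, -0.2742, 0.0914]
eef_rot: [-3.141, 0.0, -0.427]
force: [-3.8, 5.7, 2.4]
grip_width: 0.0166
grip_force: 45.0
t 22.18 phi 1.271 R 56.1  Fresist 1.07 Frad 4.70 Fz 2.2 w 16.6 [ 0.52755433 -0.27436477  0.0914224 ]
```

```bash
python3 -m pendant '[[[0.26,-0.07,0],0],[[0.25,-0.1,0],0]]'; python3 f.py 2; python3 -m pendant '[[[0.25,-0.12,0],0],[[0.24,-0.13,0],0]]'; python3 f.py 2
```

```text
time_s: 22.35
ee_pos: [0.5323, -0.276, 0.0914]
eef_rot: [-3.141, 0.0, -0.427]
force: [-2.2, 4.9, 2.1]
grip_width: 0.0169
grip_force: 45.0
t 22.45 phi 1.175 R 56.2  Fresist 2.12 Frad 4.33 Fz 1.6 w 16.6 [ 0.53262616 -0.27617599  0.09142784]
time_s: 22.62
ee_pos: [0.5372, -0.2784, 0.0914]
eef_rot: [-3.141, 0.0, -0.427]
force: [-0.7, 6.2, 3.0]
grip_width: 0.0166
grip_force: 45.0
t 22.72 phi 1.077 R 56.1  Fresist 1.29 Frad 4.28 Fz 0.8 w 16.5 [ 0.5376029  -0.27857003  0.09146106]
```

```bash
python3 -m pendant '[[[0.24,-0.13,0],0],[[0.23,-0.15,0],0]]'; python3 f.py 2; python3 -m pendant '[[[0.22,-0.16,0],0],[[0.21,-0.17,0],0]]'; python3 f.py 2
```

```text
time_s: 22.88
ee_pos: [0.542, -0.2812, 0.0914]
eef_rot: [-3.141, 0.0, -0.427]
force: [-1.1, 6.0, 1.5]
grip_width: 0.017
grip_force: 45.0
t 22.98 phi 0.979 R 56.1  Fresist 1.56 Frad 4.13 Fz 0.8 w 16.6 [ 0.54231417 -0.28144813  0.09146741]
time_s: 23.15
ee_pos: [0.5463, -0.2845, 0.0915]
eef_rot: [-3.141, -0.0, -0.427]
force: [0.3, 5.7, 0.9]
grip_width: 0.0169
grip_force: 45.0
t 23.25 phi 0.882 R 56.0  Fresist 2.00 Frad 4.78 Fz 0.7 w 16.5 [ 0.54662151 -0.28474216  0.09149164]
```

```bash
python3 -m pendant '[[[0.2,-0.18,0],0],[[0.19,-0.18,0],0]]'; python3 f.py 2; python3 -m pendant '[[[0.18,-0.2,0],0],[[0.17,-0.21,0],0]]'; python3 f.py 2
```

```text
time_s: 23.42
ee_pos: [0.5503, -0.2881, 0.0915]
eef_rot: [-3.141, -0.0, -0.427]
force: [0.6, 6.6, 2.7]
grip_width: 0.0166
grip_force: 45.0
t 23.52 phi 0.787 R 56.0  Fresist 2.17 Frad 4.49 Fz 1.4 w 16.6 [ 0.5505124  -0.28833677  0.09148014]
time_s: 23.68
ee_pos: [0.5538, -0.292, 0.0915]
eef_rot: [-3.141, -0.0, -0.427]
force: [1.7, 7.3, 2.0]
grip_width: 0.0167
grip_force: 45.0
t 23.78 phi 0.692 R 55.9  Fresist 2.88 Frad 5.57 Fz 1.3 w 16.8 [ 0.55402931 -0.29231943  0.09147604]
```

```bash
python3 -m pendant '[[[0.14,-0.23,0],0],[[0.13,-0.24,0],0]]'; python3 f.py 3
```

```text
time_s: 23.95
ee_pos: [0.5568, -0.2963, 0.0915]
eef_rot: [-3.14, -0.0, -0.427]
force: [3.0, 11.0, 0.9]
grip_width: 0.0163
grip_force: 45.0
t 24.10 phi 0.598 R 55.7  Fresist 3.74 Frad 7.92 Fz 0.6 w 16.5 [ 0.55700295 -0.29664758  0.09148731]
```

```bash
python3 f.py 6; python3 -m pendant '[[[0.1,-0.13,0],0]]'; python3 f.py 6
```

```text
t 24.40 phi 0.599 R 55.7  Fresist 2.78 Frad 7.53 Fz 0.2 w 16.9 [ 0.55698277 -0.2965932   0.09149801]
time_s: 24.48
ee_pos: [0.5577, -0.2976, 0.0914]
eef_rot: [-3.14, -0.0, -0.427]
force: [1.3, 8.9, 1.3]
grip_width: 0.0167
grip_force: 45.0
t 24.78 phi 0.573 R 55.7  Fresist 5.25 Frad 6.71 Fz 1.2 w 16.7 [ 0.55779812 -0.29779012  0.09147488]
```

```bash
python3 f.py 8; python3 -m pendant '[[[0.09,-0.13,0],0]]'; python3 f.py 8
```

```text
t 25.18 phi 0.573 R 55.7  Fresist 4.64 Frad 6.73 Fz 1.0 w 16.9 [ 0.55778935 -0.29778669  0.09148266]
time_s: 25.27
ee_pos: [0.5585, -0.2988, 0.0915]
eef_rot: [-3.14, -0.0, -0.427]
force: [1.5, 9.0, 1.9]
grip_width: 0.0167
grip_force: 45.0
t 25.67 phi 0.546 R 55.7  Fresist 5.69 Frad 6.04 Fz 1.6 w 16.5 [ 0.55860875 -0.29907918  0.09145879]
```

```bash
python3 -m pendant '[[[0.05,-0.1,0],0],[[0,0,0],0]]'; python3 f.py 8
```

```text
time_s: 25.83
ee_pos: [0.5591, -0.3, 0.0915]
eef_rot: [-3.14, -0.0, -0.427]
force: [2.1, 8.1, 3.4]
grip_width: 0.0166
grip_force: 45.0
t 26.23 phi 0.527 R 55.7  Fresist 5.97 Frad 6.36 Fz 1.7 w 16.4 [ 0.55913285 -0.29998897  0.09146363]
```

Resistance holds at 6 N against about 3 N idle, so the jaws are firm. Letting go and backing off.

```bash
python3 -m pendant '[[[0,0,0],0],[[0,0,0],0],[[0,0,0],0],[[0,0,0],0]]' 0.45; python3 -m pendant '[[[0,0,1],0],[[0,0,3],0],[[0,0,3],0],[[0,0,2],0],[[-3,0,0],0],[[-4,0,0],0],[[-4,0,0],0],[[-4,0,0],0],[[-4,0,0],0],[[-2,0,0],0],[[0,0,0],0]]'
python3 - <<'E'
from h import *
snap('top','t7');snap('side','s7')
a=cv2.imread('pics/t7.png')[195:280,425:530];b=cv2.imread('pics/s7.png')[110:210,315:395]
cv2.imwrite('pics/m7.png',np.hstack([cv2.resize(b,None,fx=5,fy=5,interpolation=2)[:500],cv2.copyMakeBorder(cv2.resize(a,None,fx=4,fy=4,interpolation=2)[:340,:400],0,160,0,0,0)]))
E
```

```text
time_s: 26.57
ee_pos: [0.5587, -0.3012, 0.0915]
eef_rot: [3.141, -0.0, -0.428]
force: [0.4, -0.3, 0.6]
grip_width: 0.0398
grip_force: 0.0
time_s: 27.48
ee_pos: [0.346, -0.301, 0.1826]
eef_rot: [3.141, -0.001, -0.429]
force: [-0.4, 0.9, 0.7]
grip_width: 0.0419
grip_force: 0.0
```

View pics/m7.png

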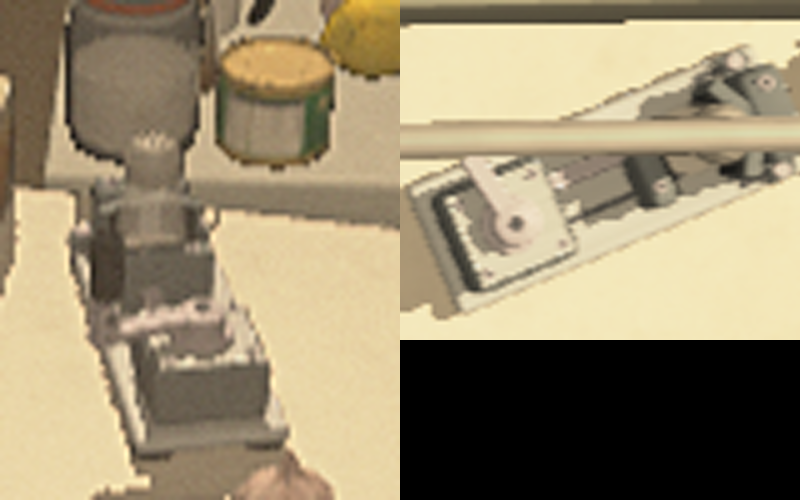

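The shaker stands upright in the V with the jaw against it (side crop (155,210)). The sleeve is up at (105,260), the crank is at about +0.53 rad, and the robot is clear. Handing in.

```bash
python3 -c "
from station import ctrl
print(ctrl.hand_in())"
```

```text
the job is handed in; nothing more can be done
None
```

The job is handed in, with no verdict returned: the shaker stands upright in the vice, clamped at about 3 N above idle on the crank (roughly 20 N of squeeze by estimate), the grip is up, and the arm is clear at about 27 s of the 72 s allowed.

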